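# Set the well-plate clamp screw and hold it

### The arm

A 6-joint arm with a two-finger parallel gripper is mounted at the origin on the work surface. World frame = base frame: x ahead of the robot, y to its left, z up, the work surface at z = 0. Lengths are in m, angles in rad, forces in N, time in s.
With the tool pointing down it reaches from about 0.35 to 0.775 m from the base axis. Payload 7.3 kg.
Tool frame: the origin (TCP) lies midway between the tips of the shut fingers; the grasp point (between the pads) lies 19 mm behind it; z points along the fingers, y is the direction in which the jaws open and shut (so a half turn about z gives the same grasp; the last joint's range is limited). The gripper opens to 92 mm and grips with 3 to 60 N. Pads are 19 mm wide; open, the fingers measure 130 mm over their backs; the gripper's body (75 mm by 190 mm) begins 47 mm behind the grasp point.
Start: joints at [-0.146, 0.342, 1.524, -0, 1.275, -0.146], TCP at [0.525, 0, 0.227] pointing down, gripper open.
Joint ranges: [-2.53, 2.53], [-0.77, 2.02], [0.04, 2.7], [-1, 4.14], [0.28, 2.66], [-3.11, 3.11]. Speed limits (rad/s): [2.57, 2.57, 3.14, 3.14, 3.14, 3.14].

### API

Orientations are given as [roll, pitch, yaw] about the fixed x, y, z axes, in that order (R = Rz(yaw) Ry(pitch) Rx(roll)).
In Python, from cell import robot gives the robot as it stands.
- The arm moves only by the shell command python3 -m crank 'ROWS' [FORCE]. ROWS is a JSON object of lists of equal length, an entry for each row: "claw": the opening, from 0 (shut) to 1 (fully open); "delta_pos": the shift along the tool's x, y, z in units of 25 mm (1.0 is 25 mm), a list of three; "roll": the turn about the tool's z in units of 6 degrees (1.0 is 6 degrees). In form: {"claw": [claw, ...], "delta_pos": [[dx, dy, dz], ...], "roll": [roll, ...]}. A call has exactly 8 rows; each row is the pose to reach, as a shift and turn from the pose commanded when the call began, along the tool's axes at that moment; what a row does not reach only later rows make up. A row lasts 1/12 s, in which the tool goes at most 41.7 mm and 7.16 degrees, less where a joint would pass 70% of its speed; a pose out of reach is approached as far as the arm can. A call with a gripper value outside its range is refused whole. The fingers move at their own pace and stop on an object; FORCE is the grip in N (left out, the last holds). Time passes only in rows, so rows that repeat a pose let the fingers close, or fill a call up. It gives the time, the measured TCP pose, the force and the opening at its end, in the units of the state.
- robot.observe(): the state, without advancing time (a new reading comes with each control period).
- robot.read_camera(name): name is "scene" or "side" or "wrist"; returns a dict with "color" (400x640x3 uint8, blue, green, red), "fx", "fy", "cx", "cy" (pixels), "rvec" (rotation vector, rad) and "tvec" (3), from world to camera coordinates, as OpenCV has them; the wrist camera has in their place "hand_eye" (4x4, takes a point from camera to tool coordinates, whose origin is the TCP and whose axes are the flange's). Camera axes: x right, y down, z forward; pixel columns grow to the right and rows downward; lengths in m; the calibration is good to about 2 mm. A picture is of the moment at which its call begins: read the wrist's pose just before it. There is no depth.
- robot.hand_in(): hands the job in, once; it reports no verdict.
The state is a dict: "time": time; "qpos": joint angles; "qvel": joint speeds; "joint_efforts": joint torques, N m; "tool_pos": TCP position; "tool_rot": TCP orientation; "contact_force": force on the tool from outside, world axes, zero at the start; "torque": the same for the moment, N m; "opening": finger opening in m.
Only numpy, scipy, OpenCV 4.12 (cv2) and the standard library are available. Lean on these libraries where they do the work, as an engineer would, in place of code of your own. Each camera call takes 0.05 s, during which the arm holds its last target.

### The job

Slide the clear guard of the plate clamp all the way open, then turn the purple thumbscrew clockwise until it seats against its stop. Back it off a quarter turn and keep holding the thumbscrew there, with the guard left open: you finish while still gripping it, so that it cannot creep while a colleague locks it. Leave the bottle, the petri dish and the tube rack where they stand.

Things in the scene. Friction and masses are not known exactly. Their poses are not given: they have to be found in the camera images.
- station: Fixed plate clamp station, placed and yawed anew each time. Origin: centre of its underside on the bench; x across (-x faces the robot), y along its rails, z up. Base 220 (x) x 420 (y) x 14 mm. Rails at x = +/-100 mm, 12 mm wide, tops 94 mm up, over clear side panes. Thumbscrew axis, vertical, at x 0, y -95 mm, over a well plate; the +y half holds a fixed grey housing 60 mm high.
- guard_handle (a point): Centre of the top face of the black handle on the clear guard, 136 mm above the bench. Upright bar 74 mm along the station's x, 14 mm thick along its y, 36 mm tall, in the middle of the guard sheet (208 x 170 mm, upper face 100 mm above the bench); pinch it from above across its thickness. Axes as the station's. With the guard closed it is at station x 0, y -100 mm.
- guard (a joint): How far the guard is slid along its rails, m: 0 closed (over the thumbscrew), 0.18 fully open at its stop; grows along the station's +y. Starts between 0 and 0.05. About 2 N of friction; stays where it is left, cannot lift off. Fully open it leaves 90 mm free between the thumbscrew's axis and its edge.
- wing (a point): Purple wing of the thumbscrew, the part to grip: upright bar 46 mm long (own x), 13 mm thick (own y), 33 mm tall. Origin: centre of its underside, on the screw axis, 59 mm above the bench; brass collar of 16 mm radius right below. White stripe on top at its own -x end. Seated: axes as the station's, stripe to station -x, at a red mark. A quarter turn back: stripe to station -y.
- thumbscrew (a joint): Angle of the thumbscrew in rad, growing clockwise seen from above. Seats at a hard stop at 4.0; starts between 0.8 and 2.6; a quarter turn back from the seat is 2.43. The wing stays at one height as it turns; about 0.08 N m of friction; it stays where it is left.
- media_bottle: Bystander: clear bottle with a purple cap, 66 mm in diameter, 130 mm tall, standing loose by the +y end of the station. Origin: centre of its underside.
- petri_dish: Bystander: clear flat dish, 92 mm in diameter, 16 mm tall, loose, on the station's +x side. Origin: centre of its underside.
- tube_rack: Bystander: loose white rack 170 x 55 x 45 mm with four purple-capped tubes reaching 107 mm above the bench, by the -y end of the station. Origin: centre of its underside; x along its length.

How it is judged:
On the way, in this order (a step that is already met when the one before it is completed fails the run):
1. the guard is slid fully open (value of joint guard above 0.168 m), for 0.2 s.
2. the thumbscrew is turned until it seats (value of joint thumbscrew above 3.92 rad and value of joint guard above 0.165 m), for 0.2 s.
3. the thumbscrew is backed off a quarter turn and gripped (value of joint thumbscrew between 2.21 and 2.65 rad and contact force between the fingers and thumbscrew above 2 N), for 0.3 s.
At the end, for the whole second after the job is handed in: The thumbscrew, after seating, stands a quarter turn back from its seat (2.43 rad, within 0.22 rad), is still and is gripped by the fingers with more than 2 N; the guard is open to within 15 mm of its stop (all of step 3 and velocity of joint thumbscrew between -0.1 and 0.1 rad/s and value of joint guard above 0.165 m); the arm keeps its last pose, push and grip.
It fails at once if the bottle is pushed or tipped (distance of media_bottle from where it was at the start of the episode above 0.03 m or angle between media_bottle's own z axis and vertical above 0.4 rad).
It fails at once if the petri dish is pushed (distance of petri_dish from where it was at the start of the episode above 0.03 m).
It fails at once if the tube rack is pushed or tipped (distance of tube_rack from where it was at the start of the episode above 0.03 m or angle between tube_rack's own z axis and vertical above 0.4 rad).
It also fails if it takes over 72 s, if anything falls off the work surface, if the arm or the gripper's body presses on something with over 40 N, if the wrist force passes 120 N, or if a joint passes its speed limit or range.

## Working session

There is one attempt and no reset: what is moved stays moved. The work goes in short steps, Python scripts to look and compute and a shell command to move; the robot and the scene stay as the last step left them, time stands still between calls to the robot, and variables do not carry over. Pictures are saved under pics/ and viewed, and the job is handed in when it is done.

```bash
ls; mkdir -p pics; python3 - <<'E'
from cell import robot
import cv2,json
s=robot.observe();print({k:(v if not hasattr(v,'tolist') else v.tolist()) for k,v in s.items()})
for n in ["scene","side","wrist"]:
    d=robot.read_camera(n);cv2.imwrite(f"pics/{n}0.png",d["color"])
    print(n,{k:(v.tolist() if hasattr(v,'tolist') else v) for k,v in d.items() if k!="color"})
E
```

```text
pics
{'time': 0.0, 'qpos': [-0.14594449253309583, 0.34273345211536405, 1.525040798540835, -6.061732740570798e-06, 1.2753757608354064, -0.1459966885939948], 'qvel': [0.0001343057328295685, -0.0006017209021821386, 0.001180490372874564, -0.0003483046953485254, 0.0008876081267192166, 0.00021745023430260304], 'joint_efforts': [0.0007619246571266558, -43.12456011772156, -24.42197620868683, 0.07177500519901514, 0.055940664606168866, -0.00010431438795421855], 'tool_pos': [0.5245882523551875, 0.0001100579511566732, 0.22603108881977862], 'tool_rot': [-3.140051020515159, -0.00022082742173168413, 1.570850121980344], 'contact_force': [0.0338634377122816, 0.40295706461370095, -0.11967090602931177], 'torque': [0.012560846037583874, -0.007472785685752953, -0.011528222269128497], 'opening': 0.09148161324190188}
scene {'fx': 476.916199276319, 'fy': 476.916199276319, 'cx': 316.8370084854748, 'cy': 200.55973909186525, 'rvec': [1.2413869257988015, 2.0859323490748474, -1.1060213776099563], 'tvec': [0.21754251133907496, -0.2291767492760033, 1.8627704874014377]}
side {'fx': 440.26679894569156, 'fy': 440.26679894569156, 'cx': 322.15425043366247, 'cy': 200.52595653633207, 'rvec': [2.138842297739476, -0.7381612411546945, 0.3857474915618805], 'tvec': [-0.4123967214258055, 0.32477703949719644, 1.1025517720208193]}
wrist {'fx': 298.28212158104674, 'fy': 298.28212158104674, 'cx': 322.55359565875705, 'cy': 200.67171406762472, 'hand_eye': [[-0.0008685910384458184, -0.9646334317284468, -0.2635936037566263, 0.07197844303719228], [0.9999995760506782, -0.0007572935117768971, -0.0005238368046431954, -0.00029182721875498085], [0.0003056927686577994, -0.2635939470062512, 0.9646336805511169, -0.15782986351683673], [0.0, 0.0, 0.0, 1.0]]}
```

View pics/scene0.png

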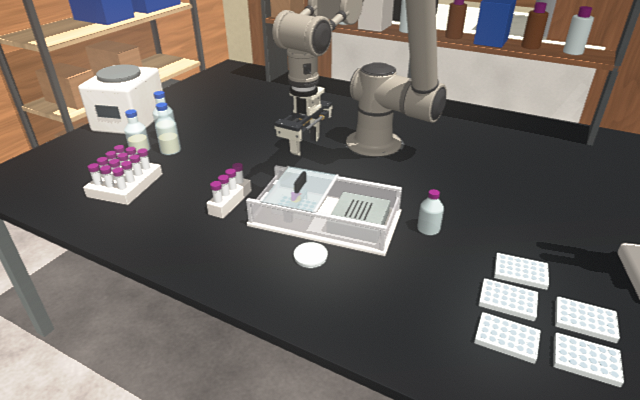

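View pics/side0.png

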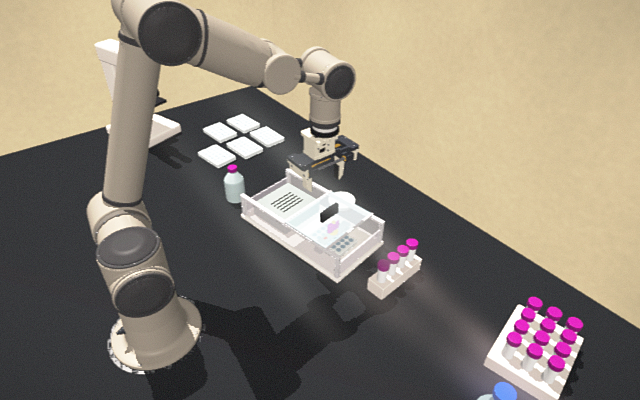

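View pics/wrist0.png

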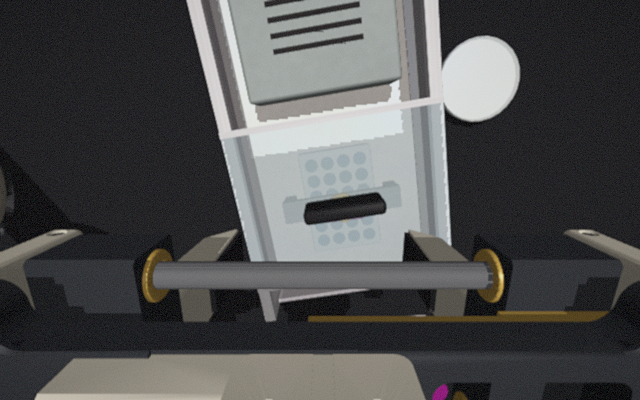

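The scene view shows the station around (325,205) with the guard handle at (300,183), the rack at (228,190), the bottle at (430,212) and the dish at (310,255). In the wrist view the handle is at about (345,207). I'll enlarge crops next.

```bash
python3 - <<'E'
import cv2
for n,(x0,y0,w,h) in {"scene":(200,150,260,130),"side":(220,150,210,160),"wrist":(180,0,350,330)}.items():
    i=cv2.imread(f"pics/{n}0.png")[y0:y0+h,x0:x0+w]
    f=min(800/w,600/h); cv2.imwrite(f"pics/{n}0c.png",cv2.resize(i,None,fx=f,fy=f,interpolation=cv2.INTER_CUBIC)); print(n,f)
E
```

```text
scene 3.076923076923077
side 3.75
wrist 1.8181818181818181
```

View pics/scene0c.png

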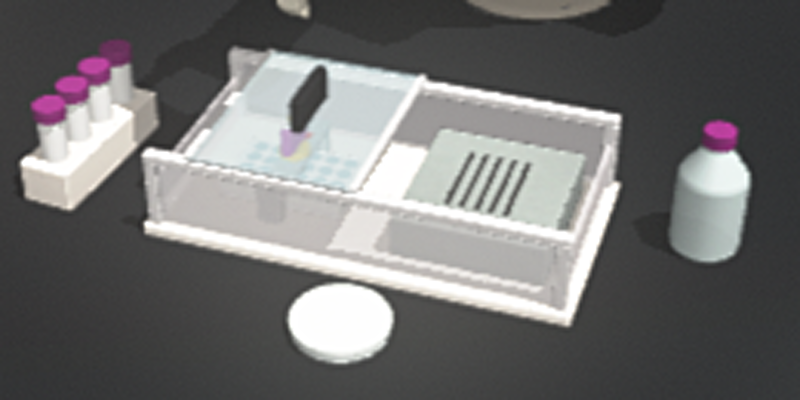

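View pics/side0c.png

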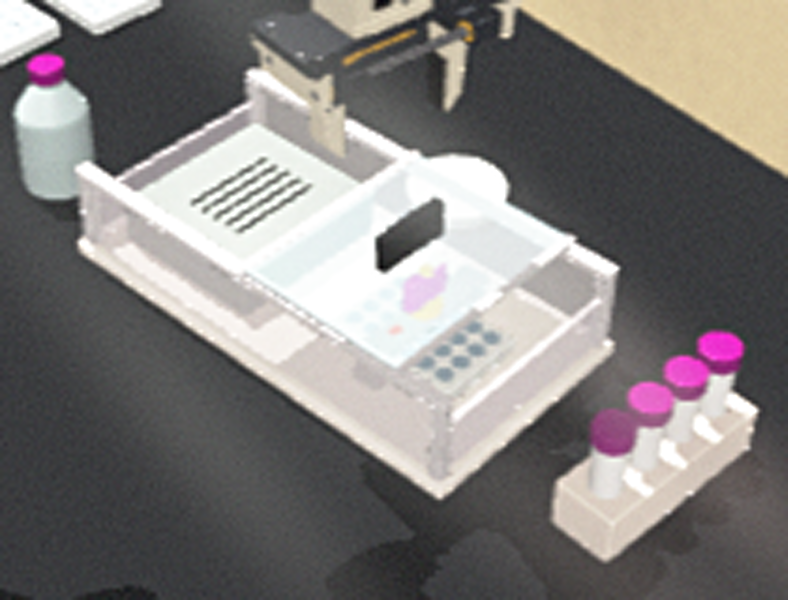

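View pics/wrist0c.png

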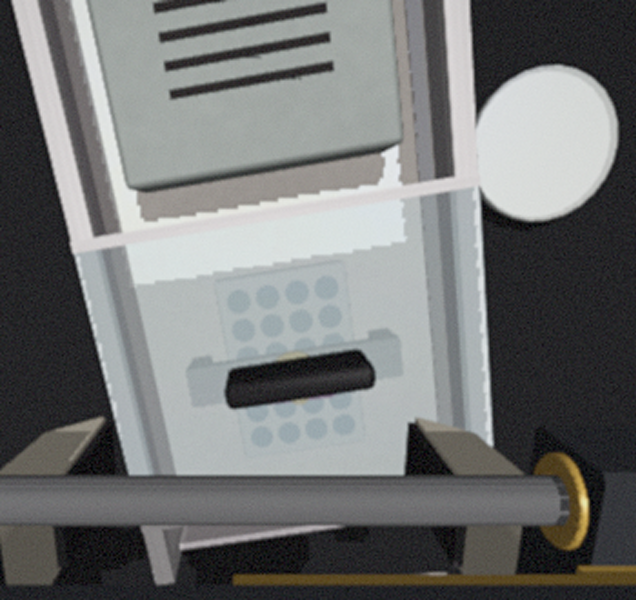

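```bash
cat > h.py <<'E'
import numpy as np,cv2
from scipy.spatial.transform import Rotation as R
def wcam(s,d):
    T=np.eye(4);T[:3,:3]=R.from_euler('xyz',s['tool_rot']).as_matrix();T[:3,3]=s['tool_pos']
    C=np.linalg.inv(T@np.array(d['hand_eye'])); return C[:3,:3],C[:3,3]
def cam(d,s=None):
    if 'hand_eye' in d: r,t=wcam(s,d)
    else: r=cv2.Rodrigues(np.array(d['rvec']))[0];t=np.array(d['tvec']).ravel()
    return r,t,d['fx'],d['fy'],d['cx'],d['cy']
def proj(c,P):
    r,t,fx,fy,cx,cy=c;p=np.atleast_2d(P)@r.T+t
    return np.c_[fx*p[:,0]/p[:,2]+cx,fy*p[:,1]/p[:,2]+cy]
def onz(c,uv,z):
    r,t,fx,fy,cx,cy=c;d=r.T@np.array([(uv[0]-cx)/fx,(uv[1]-cy)/fy,1]);o=-r.T@t
    return o+d*(z-o[2])/d[2]
def st(p,P):
    P=np.atleast_2d(P);c,s=np.cos(p[2]),np.sin(p[2])
    return np.c_[p[0]+c*P[:,0]-s*P[:,1],p[1]+s*P[:,0]+c*P[:,1],P[:,2]]
E
python3 - <<'E'
from cell import robot
from h import *
from scipy.optimize import least_squares
S=cam(robot.read_camera("scene"));D=cam(robot.read_camera("side"))
s=robot.observe();W=cam(robot.read_camera("wrist"),s)
a=lambda x,y:(x/3.0769+200,y/3.0769+150)
b=lambda x,y:(x/3.75+220,y/3.75+150)
w=lambda x,y:(x/1.81818+180,y/1.81818)
obs=[(D,b(440,497),(-.11,-.21,0)),(D,b(612,345),(.11,-.21,.014)),(D,b(80,241),(-.11,.21,.014)),
(S,a(575,325),(.11,.21,0)),(S,a(147,235),(.11,-.21,0)),(S,a(620,184),(-.11,.21,.014))]
h=[(D,b(409,217)),(S,a(311,83))]
def res(p):
    o=[proj(c,st(p,P))[0]-uv for c,uv,P in obs]
    o+=[proj(c,st(p,(0,-.1+p[3],.136)))[0]-uv for c,uv in h]
    return np.array(o).ravel()
f=least_squares(res,[.6,0,0,0.02]);print(f.x);print(res(f.x).reshape(-1,2).round(1))
p=f.x
hp=st(p,(0,-.1+p[3],.136))[0];print("handle",hp,"wing",st(p,(0,-.095,.059)))
for dx in(-.037,.037):
  for dy in (-.007,.007): print(proj(W,st(p,(dx,-.1+p[3]+dy,.136)))[0])
E
python3 - <<'E'
import cv2
i=cv2.imread("pics/wrist0.png")[170:240,280:420]
cv2.imwrite("pics/wh.png",cv2.resize(cv2.convertScaleAbs(i,alpha=2,beta=20),None,fx=5,fy=5,interpolation=cv2.INTER_CUBIC))
E
```

```text
[0.53145405 0.07177591 0.16280763 0.02233307]
[[-0.9 -0.3]
 [-0.3 -2.5]
 [-1.7 -1.3]
 [-1.9  0.3]
 [-1.1 -0.5]
 [-0.4 -1.9]
 [-0.7 -1.4]
 [-1.  -0.9]]
handle [ 0.54404303 -0.00486396  0.136     ] wing [[ 0.54685254 -0.02196781  0.059     ]]
[304.80287657 224.69856815]
[301.93250512 209.71965291]
[388.37135143 211.67290971]
[386.65091493 196.31945734]
```

View pics/wh.png

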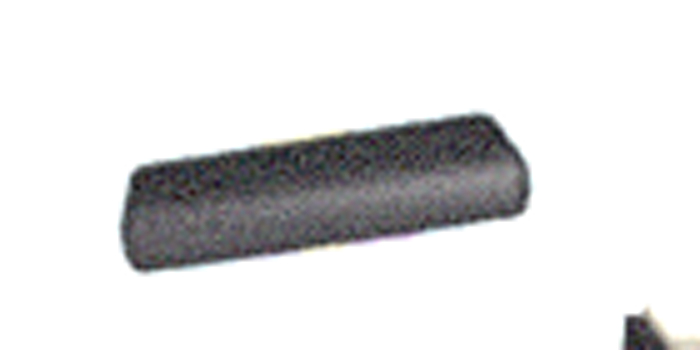

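```bash
python3 - <<'E'
from cell import robot
from h import *
s=robot.observe();W=cam(robot.read_camera("wrist"),s)
print(onz(W,(345.8,213),.136))
for q in [((308.5,223.5),(384.5,212.5),.136)]:
    A,B=onz(W,q[0],q[2]),onz(W,q[1],q[2]);print(A,B,np.arctan2(*(B-A)[[1,0]]))
w=lambda x,y:(x/1.81818+180,y/1.81818)
# rails outer edges at z .094 (x=+-.106)
for q in [((15,0),(70,240)),((470,0),(480,180))]:
    A,B=onz(W,w(*q[0]),.094),onz(W,w(*q[1]),.094);print(A,B,np.arctan2(*(A-B)[[1,0]])-np.pi/2)
A,B=onz(W,w(72,252),.1),onz(W,w(478,188),.1);print(A,B,np.arctan2(*(B-A)[[1,0]]))
E
```

```text
[ 0.54471308 -0.00703502  0.136     ]
[ 0.51202171 -0.01671976  0.136     ] [ 0.57846633 -0.00659943  0.136     ] 0.1511505829296696
[0.41002818 0.1701161  0.094     ] [0.42563606 0.0603297  0.094     ] 0.14121954862126018
[0.62335598 0.16987599 0.094     ] [0.63655515 0.0898536  0.094     ] 0.16347167445539768
[0.42815267 0.0545496  0.1       ] [0.63364834 0.08569981 0.1       ] 0.1504404200373119
```

```bash
python3 -m crank '{"claw":[1,1,1,1,1,1,1,1],"delta_pos":[[0,0.2,0.3],[0,0.4,0.6],[-0.1,0.6,0.9],[-0.2,0.76,1.2],[-0.24,0.76,1.5],[-0.24,0.76,1.8],[-0.24,0.76,2.0],[-0.24,0.76,2.0]],"roll":[1.1,2.2,3.3,4.4,5.5,6.6,7.7,8.8]}' 15
python3 -m crank '{"claw":[1,1,1,1,1,1,1,1],"delta_pos":[[0,0,0],[0,0,0],[0,0,0],[0,0,0],[0,0,0],[0,0,0],[0,0,0],[0,0,0]],"roll":[1.1,2.2,3.3,4.4,4.74,4.74,4.74,4.74]}'
python3 - <<'E'
from cell import robot
import cv2
s=robot.observe();print(s['qpos'],s['tool_pos'],s['tool_rot'])
d=robot.read_camera("wrist");cv2.imwrite("pics/w1.png",d["color"])
E
```

```text
time: 1.02
tool_pos: [0.5434, -0.0059, 0.1754]
tool_rot: [-3.14, 0.002, 0.644]
contact_force: [-0.3, 0.2, -0.7]
opening: 0.0917
time: 1.68
tool_pos: [0.544, -0.006, 0.1767]
tool_rot: [3.142, -0.0, 0.154]
contact_force: [0.3, -0.6, -1.0]
opening: 0.0916
[-1.51901869e-01  4.20847332e-01  1.54834097e+00 -4.94630837e-05
  1.17233140e+00  1.26463222e+00] [ 0.54401201 -0.00600263  0.17673037] [ 3.14152719e+00 -5.58246338e-05  1.54281430e-01]
```

View pics/w1.png

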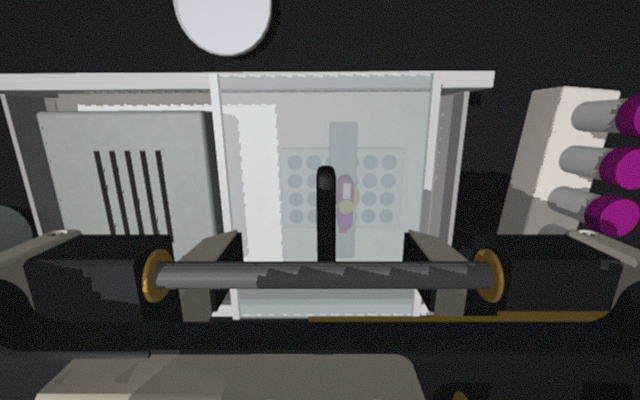

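The handle stands centred between the fingers (column about 326, jaw midpoint about 322), and the station edges run square with the image. Next I descend and grip it.

```bash
python3 -m crank '{"claw":[1,1,1,1,1,1,0.5,0],"delta_pos":[[0,0,0.6],[0,0,1.2],[0,0,1.8],[0,0,2.4],[0,0,2.7],[0,0,2.7],[0,0,2.7],[0,0,2.7]],"roll":[0,0,0,0,0,0,0,0]}' 15
python3 -m crank '{"claw":[0,0,0,0,0,0,0,0],"delta_pos":[[0,0,0],[0,0,0],[0,0,0],[0,0,0],[0,0,0],[0,0,0],[0,0,0],[0,0,0]],"roll":[0,0,0,0,0,0,0,0]}'
```

```text
time: 2.4
tool_pos: [0.5446, -0.0061, 0.1101]
tool_rot: [3.141, -0.001, 0.153]
contact_force: [0.3, 0.7, 1.0]
opening: 0.0828
time: 3.07
tool_pos: [0.544, -0.006, 0.1092]
tool_rot: [3.142, -0.0, 0.153]
contact_force: [0.1, -0.5, -0.3]
opening: 0.0297
```

```bash
python3 -m crank '{"claw":[0,0,0,0,0,0,0,0],"delta_pos":[[0,0,0],[0,0,0],[0,0,0],[0,0,0],[0,0,0],[0,0,0],[0,0,0],[0,0,0]],"roll":[0,0,0,0,0,0,0,0]}'
```

```text
time: 3.73
tool_pos: [0.544, -0.0061, 0.1092]
tool_rot: [3.141, -0.0, 0.153]
contact_force: [0.5, -1.6, -0.3]
opening: 0.0142
```

```bash
python3 -m crank '{"claw":[0,0,0,0,0,0,0,0],"delta_pos":[[0,-0.3,0],[0,-1,0],[0,-1.8,0],[0,-2.6,0],[0,-3.4,0],[0,-4.2,0],[0,-4.9,0],[0,-5.4,0]],"roll":[0,0,0,0,0,0,0,0]}'
python3 -m crank '{"claw":[0,0,0,0,0,0,0,0],"delta_pos":[[0,-0.2,0],[0,-0.3,0],[0,-0.4,0],[0,-0.5,0],[0,-0.6,0],[0,-0.7,0],[0,-0.8,0],[0,-0.9,0]],"roll":[0,0,0,0,0,0,0,0]}'
```

```text
time: 4.4
tool_pos: [0.5222, 0.129, 0.1092]
tool_rot: [-3.141, 0.002, 0.154]
contact_force: [-3.4, -2.6, 1.8]
opening: 0.0136
time: 5.07
tool_pos: [0.5193, 0.1475, 0.1092]
tool_rot: [3.138, 0.003, 0.153]
contact_force: [-3.2, -19.2, 3.7]
opening: 0.0138
```

```bash
python3 -m crank '{"claw":[0,0,0,0,0,0,0,0],"delta_pos":[[0,-0.04,0],[0,-0.08,0],[0,-0.08,0],[0,-0.08,0],[0,-0.08,0],[0,-0.08,0],[0,-0.08,0],[0,-0.08,0]],"roll":[0,0,0,0,0,0,0,0]}'
python3 - <<'E'
from cell import robot
import cv2
for n in ["scene","side"]:
    d=robot.read_camera(n);cv2.imwrite(f"pics/{n}2.png",d["color"])
for n,(x0,y0,w,h) in {"scene":(200,150,260,130),"side":(220,150,210,160)}.items():
    i=cv2.imread(f"pics/{n}2.png")[y0:y0+h,x0:x0+w]
    f=min(800/w,600/h); cv2.imwrite(f"pics/{n}2c.png",cv2.resize(i,None,fx=f,fy=f,interpolation=cv2.INTER_CUBIC))
E
```

```text
time: 5.73
tool_pos: [0.5193, 0.1475, 0.1091]
tool_rot: [3.136, 0.003, 0.152]
contact_force: [-4.3, -18.1, 3.6]
opening: 0.014
```

View pics/scene2c.png

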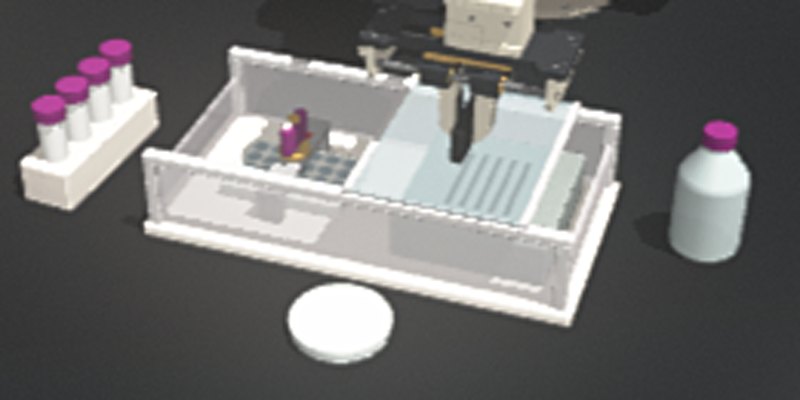

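View pics/side2c.png

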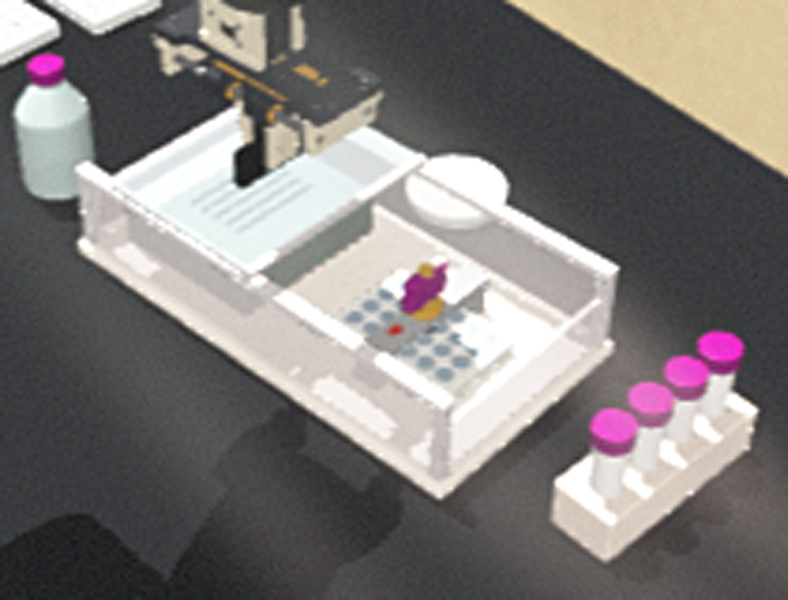

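The guard is at its stop: the push met about 19 N, and the travel of 156 mm fits my starting estimate. The wing is now uncovered, at about (425,290) in the side crop. I'll release, lift and move over it.

```bash
python3 -m crank '{"claw":[0.4,0.6,0.8,1,1,1,1,1],"delta_pos":[[0,0,0],[0,0,0],[0,0,0],[0,0,0],[0,0,-0.5],[0,0,-1.2],[0,0,-2],[0,0,-2.8]],"roll":[0,0,0,0,0,0,0,0]}'
python3 -m crank '{"claw":[1,1,1,1,1,1,1,1],"delta_pos":[[0,0.5,0],[0,1.5,0],[0,2.5,0],[0,3.5,0],[0,4.5,0],[0,5.5,0],[0,6.5,0],[0,7.1,0]],"roll":[0,0,0,0,0,0,0,0]}'
python3 - <<'E'
from cell import robot
import cv2
d=robot.read_camera("wrist")
s=robot.observe();print(s['qpos'],s['tool_pos'],s['tool_rot'])
d=robot.read_camera("wrist");cv2.imwrite("pics/w3.png",d["color"])
E
```

```text
time: 6.5
tool_pos: [0.5197, 0.152, 0.1798]
tool_rot: [-3.141, 0.0, 0.153]
contact_force: [0.3, 0.3, 0.9]
opening: 0.0627
time: 7.17
tool_pos: [0.547, -0.0263, 0.1786]
tool_rot: [3.141, 0.0, 0.152]
contact_force: [0.7, 0.8, 0.4]
opening: 0.0915
[-1.90389454e-01  4.25914650e-01  1.53468873e+00 -1.48186316e-03
  1.18035458e+00  1.23077112e+00] [ 0.54736097 -0.02812744  0.17853262] [ 3.14008888e+00 -1.40852512e-04  1.50199413e-01]
```

View pics/w3.png

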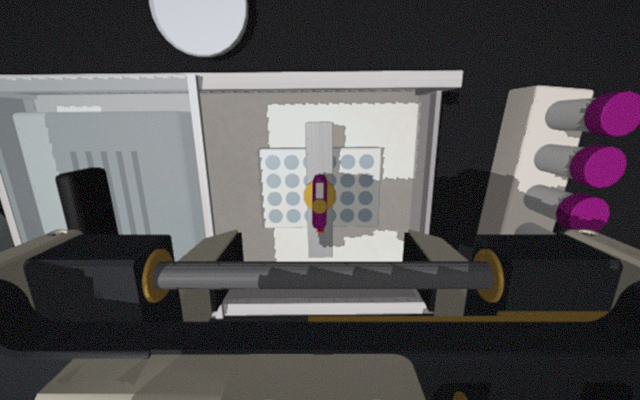

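```bash
python3 - <<'E'
from cell import robot
from h import *
i=cv2.imread("pics/w3.png")[150:250,250:390]
cv2.imwrite("pics/w3c.png",cv2.resize(i,None,fx=5.5,fy=5.5,interpolation=cv2.INTER_CUBIC))
s=robot.observe();W=cam(robot.read_camera("wrist"),s)
a=.153
for z in (.059,.092):
  for dx in (-.023,0,.023): print(z,dx,proj(W,(0.546+dx*np.cos(a),-0.0255+dx*np.sin(a),z)))
print(s['tool_pos'],s['tool_rot'])
E
```

```text
0.059 -0.023 [[323.00141195 219.04424085]]
0.059 0 [[322.91404361 196.33173192]]
0.059 0.023 [[322.82288615 172.63419527]]
0.092 -0.023 [[323.05612663 231.2684195 ]]
0.092 0 [[322.95914192 206.00827115]]
0.092 0.023 [[322.85741234 179.51229309]]
[ 0.54699435 -0.02623704  0.17849914] [3.14128432e+00 1.93637794e-04 1.49824777e-01]
```

View pics/w3c.png

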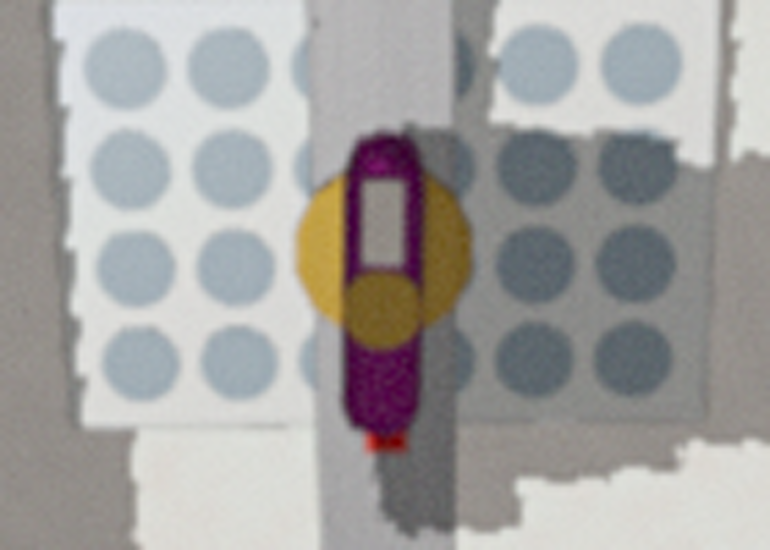

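The wing sits at about (319.6, 206) with its stripe toward station +x, so it is half a turn short of the seat, at about 0.86 rad. Joint 6 can cover the full 180° in one grip if I first turn the tool back by half a turn.

```bash

python3 -m crank '{"claw":[1,1,1,1,1,1,1,1],"delta_pos":[[0,0,0],[0,0,0],[0,0,0],[0,0,0],[0,0,0],[0,0,0],[0,0,0],[0,0,0]],"roll":[-1.1,-2.2,-3.3,-4.4,-5.5,-6.6,-7.7,-8.8]}'
python3 -m crank '{"claw":[1,1,1,1,1,1,1,1],"delta_pos":[[0,0,0],[0,0,0],[0,0,0],[0,0,0],[0,0,0],[0,0,0],[0,0,0],[0,0,0]],"roll":[-1.1,-2.2,-3.3,-4.4,-5.5,-6.6,-7.7,-8.8]}'
python3 -m crank '{"claw":[1,1,1,1,1,1,1,1],"delta_pos":[[0,0,0],[0,0,0],[0,0,0],[0,0,0],[0,0,0],[0,0,0],[0,0,0],[0,0,0]],"roll":[-1.1,-2.2,-3.3,-4.4,-5.5,-6.6,-7.7,-8.8]}'
python3 -m crank '{"claw":[1,1,1,1,1,1,1,1],"delta_pos":[[0,0,0],[0,0,0],[0,0,0],[0,0,0],[0,0,0],[0,0,0],[0,0,0],[0,0,0]],"roll":[-1.1,-2.2,-3.3,-3.6,-3.6,-3.6,-3.6,-3.6]}'
python3 - <<'E'
from cell import robot
from h import *
s=robot.observe();d=robot.read_camera("wrist");cv2.imwrite("pics/w4.png",d["color"]);W=cam(d,s)
print(s['qpos'],s['tool_pos'],s['tool_rot'])
a=.153
for dx in (-.023,0,.023): print(proj(W,(0.546+dx*np.cos(a),-0.0255+dx*np.sin(a),.092)))
i=cv2.imread("pics/w4.png")[150:250,250:390]
cv2.imwrite("pics/w4c.png",cv2.resize(i,None,fx=5.5,fy=5.5,interpolation=cv2.INTER_CUBIC))
E
```

```text
time: 7.98
tool_pos: [0.5465, -0.0224, 0.1789]
tool_rot: [-3.141, -0.0, 1.082]
contact_force: [0.3, 0.1, -0.2]
opening: 0.0918
time: 8.65
tool_pos: [0.5465, -0.0224, 0.1789]
tool_rot: [-3.142, -0.001, 2.003]
contact_force: [-0.1, 0.6, 0.2]
opening: 0.0917
time: 9.32
tool_pos: [0.5465, -0.0224, 0.1789]
tool_rot: [3.141, -0.0, 2.925]
contact_force: [-0.5, -0.9, 0.4]
opening: 0.0919
time: 9.98
tool_pos: [0.5467, -0.0234, 0.1792]
tool_rot: [3.141, 0.0, -2.989]
contact_force: [0.4, 0.4, 0.8]
opening: 0.0918
[-1.82876589e-01  4.24020562e-01  1.53585574e+00  1.10308252e-04
  1.18170577e+00 -1.90617397e+00] [ 0.54672154 -0.02338367  0.17917005] [ 3.14149976e+00  4.35869077e-05 -2.98913345e+00]
[[318.7755411 177.5777695]]
[[318.90341841 204.101579  ]]
[[319.02535036 229.39222502]]
```

View pics/w4.png

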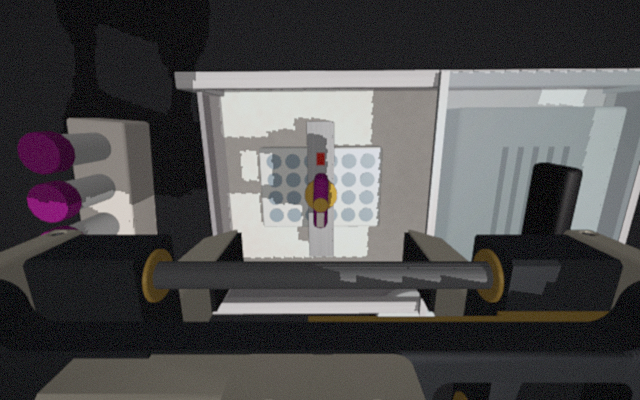

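View pics/w4c.png

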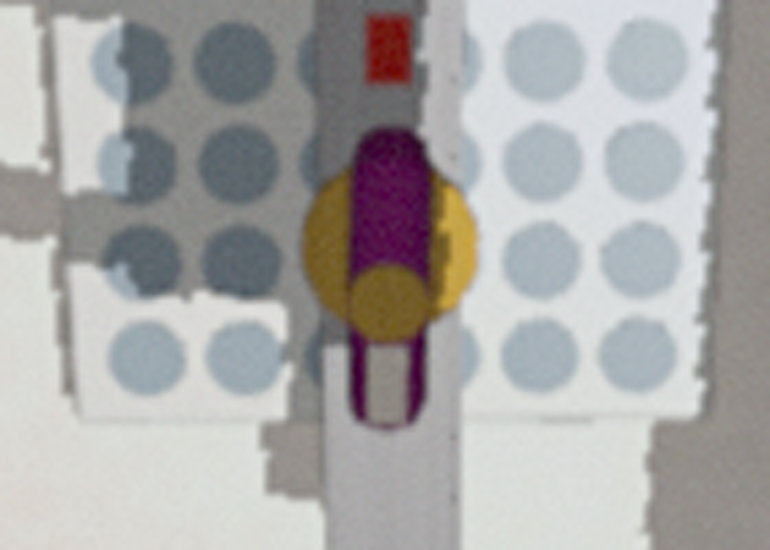

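The wing is centred under the tool, with its centre at (320.7,205.5) against a prediction of (319,204). Next I descend and grip.

```bash

python3 -m crank '{"claw":[1,1,1,1,1,1,1,1],"delta_pos":[[0,0,0.6],[0,0,1.2],[0,0,1.8],[0,0,2.4],[0,0,3],[0,0,3.6],[0,0,4.2],[0,0,4.5]],"roll":[0,0,0,0,0,0,0,0]}' 20
python3 -m crank '{"claw":[0.5,0,0,0,0,0,0,0],"delta_pos":[[0,0,0],[0,0,0],[0,0,0],[0,0,0],[0,0,0],[0,0,0],[0,0,0],[0,0,0]],"roll":[0,0,0,0,0,0,0,0]}'
python3 -m crank '{"claw":[0,0,0,0,0,0,0,0],"delta_pos":[[0,0,0],[0,0,0],[0,0,0],[0,0,0],[0,0,0],[0,0,0],[0,0,0],[0,0,0]],"roll":[0,0,0,0,0,0,0,0]}'
python3 -m crank '{"claw":[0,0,0,0,0,0,0,0],"delta_pos":[[0,0,0],[0,0,0],[0,0,0],[0,0,0],[0,0,0],[0,0,0],[0,0,0],[0,0,0]],"roll":[0,0,0,0,0,0,0,0]}'
```

```text
time: 10.7
tool_pos: [0.5459, -0.0236, 0.0651]
tool_rot: [3.141, -0.002, -2.989]
contact_force: [-1.7, -0.4, -1.2]
opening: 0.0917
time: 11.37
tool_pos: [0.5469, -0.0238, 0.067]
tool_rot: [-3.141, 0.0, -2.989]
contact_force: [0.0, -1.0, -0.6]
opening: 0.0435
time: 12.03
tool_pos: [0.5472, -0.0252, 0.0668]
tool_rot: [-3.139, 0.0, -2.989]
contact_force: [0.2, -6.1, -0.8]
opening: 0.0132
time: 12.7
tool_pos: [0.5471, -0.0252, 0.0667]
tool_rot: [-3.14, 0.0, -2.989]
contact_force: [0.6, -5.9, -1.5]
opening: 0.0132
```

```bash

python3 -m crank '{"claw":[0,0,0,0,0,0,0,0],"delta_pos":[[0.02,-0.04,0],[0.03,-0.08,0],[0.03,-0.08,0],[0.03,-0.08,0],[0.03,-0.08,0],[0.03,-0.08,0],[0.03,-0.08,0],[0.03,-0.08,0]],"roll":[0,0,0,0.4,1,2,3,4]}'
python3 -m crank '{"claw":[0,0,0,0,0,0,0,0],"delta_pos":[[0,0,0],[0,0,0],[0,0,0],[0,0,0],[0,0,0],[0,0,0],[0,0,0],[0,0,0]],"roll":[0.8,1.6,2.4,3.2,4,4.8,5.6,6]}'
```

```text
time: 13.37
tool_pos: [0.5471, -0.0255, 0.0668]
tool_rot: [3.141, 0.002, 2.871]
contact_force: [3.7, 1.8, -3.4]
opening: 0.0128
time: 14.03
tool_pos: [0.5469, -0.0257, 0.0668]
tool_rot: [3.141, 0.001, 2.243]
contact_force: [3.5, 0.4, -2.4]
opening: 0.0129
```

```bash

python3 -m crank '{"claw":[0,0,0,0,0,0,0,0],"delta_pos":[[0,0,0],[0,0,0],[0,0,0],[0,0,0],[0,0,0],[0,0,0],[0,0,0],[0,0,0]],"roll":[1,2,3,4,5,6,7,8]}'
python3 -m crank '{"claw":[0,0,0,0,0,0,0,0],"delta_pos":[[0,0,0],[0,0,0],[0,0,0],[0,0,0],[0,0,0],[0,0,0],[0,0,0],[0,0,0]],"roll":[1,2,3,4,5,6,7,8]}'
python3 -m crank '{"claw":[0,0,0,0,0,0,0,0],"delta_pos":[[0,0,0],[0,0,0],[0,0,0],[0,0,0],[0,0,0],[0,0,0],[0,0,0],[0,0,0]],"roll":[0.5,1,1.5,2,2.5,2.8,3.1,3.4]}'
python3 - <<'E'
from cell import robot
s=robot.observe();print(s['torque'],s['qpos'][5])
E
```

```text
time: 14.7
tool_pos: [0.5466, -0.0259, 0.0668]
tool_rot: [3.141, 0.0, 1.405]
contact_force: [1.7, -0.0, -1.3]
opening: 0.0124
time: 15.37
tool_pos: [0.5463, -0.0257, 0.0668]
tool_rot: [3.142, 0.0, 0.567]
contact_force: [-0.3, 1.0, -1.1]
opening: 0.0129
time: 16.03
tool_pos: [0.5462, -0.0256, 0.0667]
tool_rot: [-3.141, 0.0, 0.215]
contact_force: [0.9, 1.0, 0.4]
opening: 0.0127
[ 0.13144324 -0.04223199  0.09216695] 1.168930993454584
```

```bash

python3 -m crank '{"claw":[0,0,0,0,0,0,0,0],"delta_pos":[[0,0,0],[0,0,0],[0,0,0],[0,0,0],[0,0,0],[0,0,0],[0,0,0],[0,0,0]],"roll":[0.2,0.4,0.6,0.8,0.8,0.8,0.8,0.8]}'
python3 - <<'E'
from cell import robot
s=robot.observe();print(s['torque'],s['qpos'][5],s['tool_rot'])
E
python3 -m crank '{"claw":[0,0,0,0,0,0,0,0],"delta_pos":[[0,0,0],[0,0,0],[0,0,0],[0,0,0],[0,0,0],[0,0,0],[0,0,0],[0,0,0]],"roll":[0.2,0.4,0.6,0.6,0.6,0.6,0.6,0.6]}'
python3 - <<'E'
from cell import robot
s=robot.observe();print(s['torque'],s['qpos'][5],s['tool_rot'])
E
```

```text
time: 16.7
tool_pos: [0.5461, -0.0256, 0.0668]
tool_rot: [-3.141, 0.0, 0.132]
contact_force: [-0.6, 4.5, 2.0]
opening: 0.013
[0.68271269 0.23053248 0.4890919 ] 1.2510339685124667 [-3.14125065e+00  3.19753339e-04  1.32432545e-01]
time: 17.37
tool_pos: [0.5459, -0.0257, 0.0667]
tool_rot: [-3.141, 0.001, 0.068]
contact_force: [-3.1, 3.9, 2.6]
opening: 0.014
[0.73416356 0.58678471 0.61743522] 1.3152718915718429 [-3.14127917e+00  9.09180676e-04  6.81962638e-02]
```

The seat is reached: the torque rose from 0.09 to 0.6 N·m, and the tool turned further than the wing (opening up from 13.0 to 14.0 mm). I'll look quickly before backing off.

```bash
python3 - <<'E'
from cell import robot
import cv2
A=[]
for n,(x0,y0,w,h) in {"scene":(230,150,180,90),"side":(290,170,120,100)}.items():
    c=robot.read_camera(n)["color"][y0:y0+h,x0:x0+w]
    cv2.imwrite(f"pics/{n}5c.png",cv2.resize(c,None,fx=4.4 if n=="scene" else 5.5,fy=4.4 if n=="scene" else 5.5,interpolation=cv2.INTER_CUBIC))
E
```

```text
(no output)
```

View pics/side5c.png

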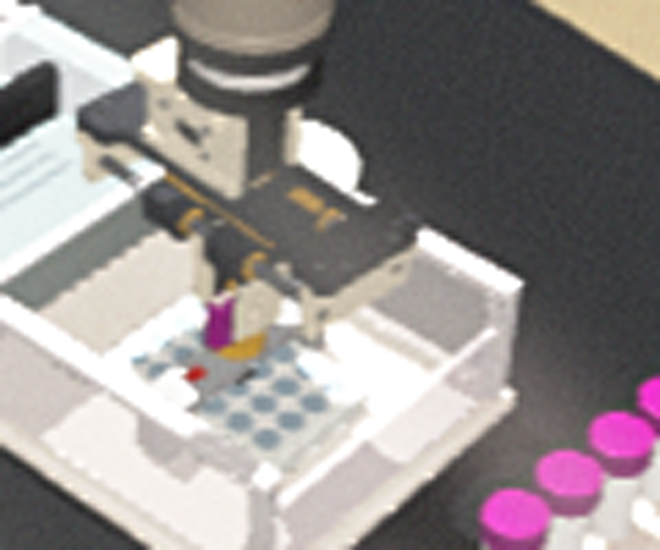

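View pics/scene5c.png

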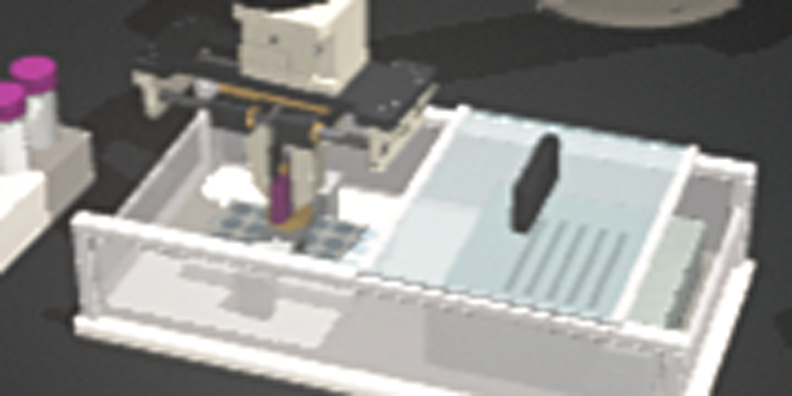

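In the side crop the wing end at (220,320) points at the red mark (195,373), and the guard stays open. Backing off now.

```bash

python3 -m crank '{"claw":[0,0,0,0,0,0,0,0],"delta_pos":[[0,0,0],[0,0,0],[0,0,0],[0,0,0],[0,0,0],[0,0,0],[0,0,0],[0,0,0]],"roll":[-0.5,-1.3,-2.1,-3,-4,-5,-6,-7]}'
python3 -m crank '{"claw":[0,0,0,0,0,0,0,0],"delta_pos":[[0,0,0],[0,0,0],[0,0,0],[0,0,0],[0,0,0],[0,0,0],[0,0,0],[0,0,0]],"roll":[-1,-2,-3,-4,-5,-6,-6.8,-7.5]}'
python3 -m crank '{"claw":[0,0,0,0,0,0,0,0],"delta_pos":[[0,0,0],[0,0,0],[0,0,0],[0,0,0],[0,0,0],[0,0,0],[0,0,0],[0,0,0]],"roll":[-0.5,-1,-1.3,-1.4,-1.4,-1.4,-1.4,-1.4]}'
python3 - <<'E'
from cell import robot
import cv2
s=robot.observe();print(s['torque'],s['qpos'][5],s['tool_rot'])
for n,(x0,y0,w,h) in {"scene":(230,150,180,90),"side":(290,170,120,100)}.items():
    c=robot.read_camera(n)["color"];cv2.imwrite(f"pics/{n}6.png",c);c=c[y0:y0+h,x0:x0+w]
    f=4.4 if n=="scene" else 5.5
    cv2.imwrite(f"pics/{n}6c.png",cv2.resize(c,None,fx=f,fy=f,interpolation=cv2.INTER_CUBIC))
cv2.imwrite("pics/w6.png",robot.read_camera("wrist")["color"])
E
```

```text
time: 18.13
tool_pos: [0.5463, -0.0259, 0.0667]
tool_rot: [-3.141, -0.0, 0.805]
contact_force: [-1.8, 2.9, 2.3]
opening: 0.0132
time: 18.8
tool_pos: [0.5467, -0.026, 0.0667]
tool_rot: [3.141, -0.0, 1.589]
contact_force: [0.6, 3.4, 0.8]
opening: 0.0127
time: 19.47
tool_pos: [0.5467, -0.026, 0.0667]
tool_rot: [3.141, 0.0, 1.733]
contact_force: [1.5, 2.1, -1.3]
opening: 0.0126
[ 0.36536444 -0.40252845 -0.09042168] -0.35000267871954943 [3.14067986e+00 3.62611480e-04 1.73321246e+00]
```

View pics/side6c.png

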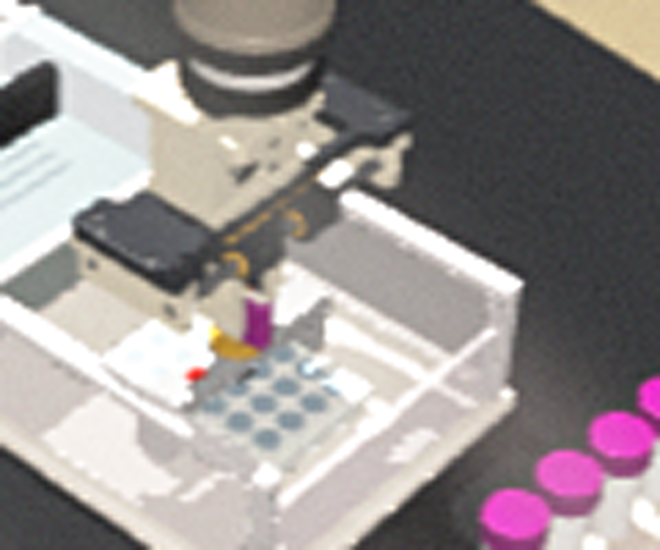

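View pics/scene6c.png

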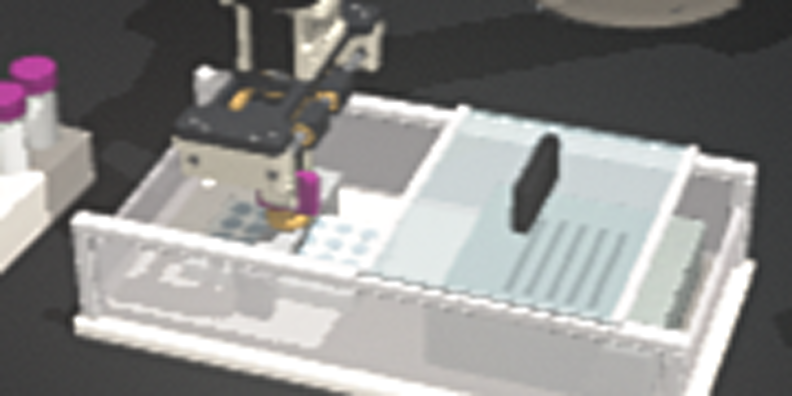

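View pics/w6.png

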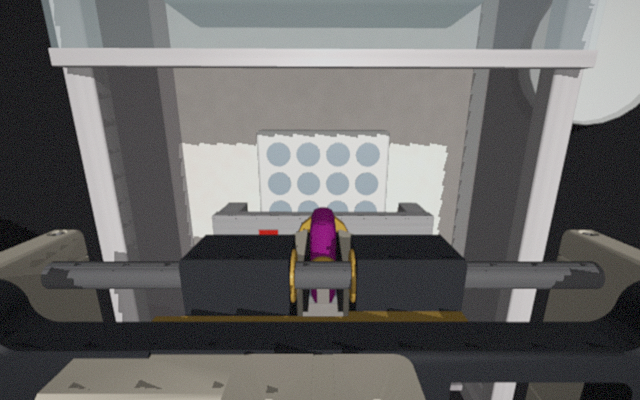

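View pics/scene6.png

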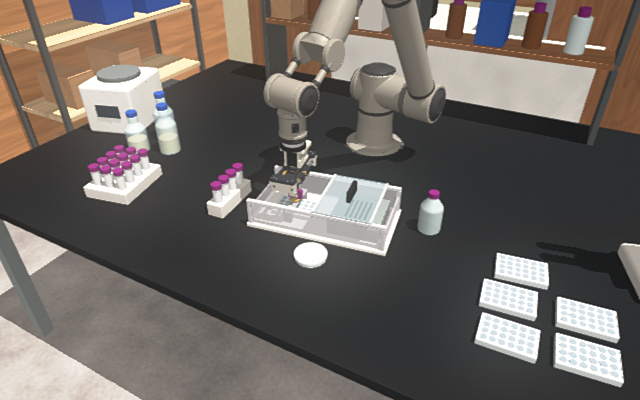

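The wrist view shows the wing between the pads at (322,240). It runs along the station's y with its plain end toward +y, so the stripe points toward -y. The guard is open, and the bottle (430,212), dish (310,255) and rack (228,190) are where they began. I'll let it settle and hand in.

```bash

python3 -m crank '{"claw":[0,0,0,0,0,0,0,0],"delta_pos":[[0,0,0],[0,0,0],[0,0,0],[0,0,0],[0,0,0],[0,0,0],[0,0,0],[0,0,0]],"roll":[0,0,0,0,0,0,0,0]}' 20
python3 -c "
from cell import robot
print(robot.hand_in())"
```

```text
time: 20.28
tool_pos: [0.5467, -0.026, 0.0668]
tool_rot: [3.141, 0.0, 1.734]
contact_force: [5.6, 0.3, -4.6]
opening: 0.0129
the job is handed in; nothing more can be done
None
```

I slid the guard open to its stop, turned the thumbscrew clockwise to its seat and backed it off a quarter turn. I handed in at about 20 s, still gripping it with 20 N commanded.

- **Guard:** it met its stop with about 19 N after 156 mm of travel. The pictures show it still open at the end.
- **Seating:** torque rose from 0.09 to about 0.6 N·m, and the tool turned slightly further than the wing. The wing's end pointed at the red mark.
- **Final angle:** the tool is turned about 1.58 rad back from the seated direction, which puts the screw at about 2.42 rad. I worked this out from the tool's yaw. The picture agrees: the wing lies along the station's y axis, with its plain end toward +y.
- **Grip:** the jaws were at 12.9 mm on the 13 mm wing. I had no direct reading of finger force.
- **Bystanders:** the bottle, dish and rack look unmoved in the last scene picture.

No check failed or disagreed.

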